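Unlock the spares cabinet with the winged key

ROBOT

A 6-joint arm with a two-finger parallel gripper is mounted at the origin on the work surface. World frame = base frame: x ahead of the robot, y to its left, z up, the work surface at z = 0. Lengths are in m, angles in degrees, forces in N, time in s.
With the tool pointing down it reaches from about 0.35 to 0.975 m from the base axis. Payload 17.4 kg.
Tool frame: the origin (TCP) lies midway between the tips of the shut fingers; the grasp point (between the pads) lies 19 mm behind it; z points along the fingers, x is the direction in which the jaws open and shut, and the axes are right-handed (so a half turn about z gives the same grasp; the last joint's range is limited). The gripper opens to 85 mm and grips with 20 to 120 N. Pads are 22 mm wide; open, the fingers measure 114 mm over their backs; the gripper's body (76 mm by 85 mm) begins 54 mm behind the grasp point. The pads swing forward as they close: fully open they stand 13 mm farther back than shut.
Start: joints at [67.678, 6.646, 82.598, -0, 90.757, -2.166], TCP at [0.233, 0.634, 0.231] pointing down, gripper open.
Joint ranges: [-162.19, 162.19], [-47.58, 125.68], [4.15, 143.07], [-65.23, 245.23], [0.69, 171.88], [-170.13, 170.13]. Speed limits (degrees/s): [108.29, 108.29, 127.2, 180, 180, 180].

INTERFACE

Orientations are given as [roll, pitch, yaw] about the fixed x, y, z axes, in that order (R = Rz(yaw) Ry(pitch) Rx(roll)).
In Python, from station import move_pose, movel, set_joints, let_go, grasp, dwell, inverse_kinematics, read_camera, MotionError, job_done, masks_of, get_time_s, get_q, get_qvel, get_tau, get_tcp_pos, get_eef_rot, get_wrist_force, get_moment, get_finger_gap gives the robot as it stands. Calls block until the motion is done:
- move_pose(position, orientation): joint-space move of the TCP to a pose.
- movel(position, max_speed=0.15, frame=None, threshold=None): straight line of the TCP; frame=None keeps the orientation; max_speed is the mean speed in m/s. With threshold (N) it stops when the force on the tool has changed by that much, and returns True; else False.
- set_joints(angles): joint-space move.
- let_go() and grasp(newtons=None): open the fingers fully, or close them until they stop; newtons is the grip in N (None keeps the last).
- dwell(seconds).
- inverse_kinematics(position, orientation): joint angles nearest the present ones, or None.
- read_camera(name): name is "scene" or "top"; returns a dict with "frame" (384x512x3 uint8, blue, green, red), "camera_matrix" (3x3 intrinsics, pixels), "camera_from_world" (4x4, takes a point from world to camera coordinates). Camera axes: x right, y down, z forward; pixel columns grow to the right and rows downward; lengths in m; the calibration is good to about 2 mm. A picture is of the moment at which its call begins. There is no depth.
A pose or a line that the arm cannot do raises MotionError and nothing moves.
- job_done(): hands the job in, once; it reports no verdict.
Trained networks look in a picture, given as the dict that the camera call returned (one of the last four; its "shot" number tells which), for a name from the list of things; names that differ only in an ending like _2 or _b are one class to them, and where a whole thing is asked for, a point or a joint stands for the part that bears it (a point fixed in the world has none). Each returns a list of dicts, best first, with "conf" (0 to 1); they miss things now and then, are a little off and sometimes report something else, mostly with a low value. They report only what shows in the picture. A call takes as long as a camera call. They do not tell look-alikes from the thing itself.
- masks_of(picture, target): "region" (384x512 bool, what is visible of it) and "at" ([column, row] in pixels, amid what is visible of it).
Readings, each from a call of its own:
- get_time_s(): time.
- get_q(): joint angles.
- get_qvel(): joint speeds.
- get_tau(): joint torques, N m.
- get_tcp_pos(): TCP position.
- get_eef_rot(): TCP orientation.
- get_wrist_force(): force on the tool from outside, world axes, zero at the start.
- get_moment(): the same for the moment, N m.
- get_finger_gap(): finger opening in m.
Only numpy, scipy, OpenCV 4.12 (cv2) and the standard library are available. Lean on these libraries where they do the work, as an engineer would, in place of code of your own. Each camera call takes 0.05 s, during which the arm holds its last target. There are 200 camera calls.

TASK

Take the winged key with the flat bar handle out of its stand, feel for the slot inside the keyhole on top of the grey cabinet and push the key fully home, then turn it clockwise to its stop so that the hidden bolt lets the drawer spring open. Leave the key turned in the lock and let go of it; leave the round key in its stand and everything else where it is.

Things in the scene. Friction and masses are not known exactly. Their poses are not given: they have to be found in the camera images.
- key: winged key, all steel, upright in one well of the stand, 94 mm long. Origin: centre of its tip's underside; z up the shank, x along wings and handle. From the tip up: flat wing bit 18 (x) x 5.5 (y) x 12 (z) mm, round shank 6 mm thick, bar handle 46 (x) x 14 (y) x 26 (z) mm at 68 to 94 mm above the origin. Alike after a half turn about z. About 90 g; hold it across the 14 mm, from above
- round_key: another key in the other well: plain round 6.4 mm shank without wings, round knob 28 mm across at 68 to 94 mm above its tip. It does not work this lock. Origin: centre of the tip, z up. Which well holds which key varies
- stand: black plastic key stand, fixed, 130 (x) x 44 (y) x 50 (z) mm, origin under its centre; wells 45 mm deep, 21 (x) x 8 (y) mm, at x = -40 and +40 mm. The tips rest on the wells' floors 5 mm above the shelf; the winged key's x is along the stand's x with up to 0.1 rad of play
- cabinet: grey steel cabinet fixed to the shelf, 200 (x) x 180 (y) x 100 (z) mm, origin under its centre, drawer in its -x side, flat top with the keyhole in the middle
- keyhole (a point): centre of the round keyhole mouth, level with the cabinet's top, 100 mm above the shelf; axes as the cabinet's, z up. Plain round hole 22 mm wide and 20 mm deep, straight down, a thin flat steel rim around it. Below it: see slot
- slot (a point): centre, on the keyhole's axis, of the top of a fixed 8 mm plate at the hole's bottom, 20 mm below the cabinet's top; axes as the cabinet's. Through it a slot 21 x 8 mm for the wings, at an angle NOT given: anywhere within 0.5 rad either side of the cabinet's x, to be felt for (push of 4 to 6 N at one angle after another); the wings enter within some 0.08 rad and 1 mm of true
- floor (a point): where the key's tip stands when home: 42 mm below the cabinet's top, on the keyhole's axis; axes as the cabinet's. If the key catches part-way it is a little skew: ease and wiggle it. Home, the wings are wholly below the slotted plate and can turn (higher up it blocks turning); once turned they are caught below it
- core (a joint): lock core below the slotted plate, turned by the wings: 0 locked (in line with the slot), grows clockwise seen from above, stop at 1.2 rad. Stays where left; about 0.06 N m turns it; the wings have about 0.25 rad of play each way, so the key turns some 1.45 rad from the slot. It draws the hidden bolt, which frees the drawer at about 0.95 rad
- drawer (a joint): the cabinet's drawer, 168 mm wide: 0 shut, metres outwards (the cabinet's -x). Once the bolt is drawn a weak spring pushes it to its stop at 0.045 m within about two seconds; keep its way free
- tin: closed round tin, 92 mm across, 36 mm high, origin under its centre (bystander)
- spatula: yellow flat smoothing spatula lying along its x, about 190 mm long, origin on its underside near the middle (bystander)
- pick: steel nozzle pick lying along its x, 150 mm long, 10 mm thick, origin on its underside (bystander)
- tape: cardboard ring (empty tape core) lying flat, 100 mm across, 45 mm high, origin under its centre (bystander)
- cleaner: white bottle, 60 mm across, 150 mm high, origin under its centre (bystander)
- block: cork block 100 x 60 x 28 mm, origin under its centre (bystander)
There are look-alikes about, which are no part of the job. Leave any purple look-alike of the key alone.

How it is judged:
By the outcome, as a careful person would: the job done as asked, in the order asked, and still so for the second after the job is handed in, with the robot touching nothing.
It also fails if it takes over 72 s, if anything falls off the work surface, if the arm or the gripper's body presses on something with over 40 N, if the wrist force passes 120 N, or if a joint passes its speed limit or range.

## Working session

There is one attempt and no reset: what is moved stays moved. The work goes in short steps, each a Python script; the robot and the scene stay as the last script left them, time stands still between calls to the robot, and variables do not carry over. Pictures are saved under pics/ and viewed, about 8 in all and at most 12, crops included, and the job is handed in when it is done.

```bash
mkdir -p pics; ls; python3 - <<'E'
from station import *
import cv2, numpy as np
for n in ("scene","top"):
    p=read_camera(n); cv2.imwrite(f"pics/{n}0.png",p["frame"])
    print(n,p["camera_matrix"].tolist(),np.round(p["camera_from_world"],4).tolist())
    for t in ("key","round_key","stand","cabinet","keyhole"):
        try: print(t,[(round(d["conf"],2),np.round(d["at"],1).tolist(),int(d["region"].sum())) for d in masks_of(p,t)][:5])
        except Exception as e: print(t,e)
a=cv2.imread("pics/scene0.png");b=cv2.imread("pics/top0.png")
print(get_time_s(),get_eef_rot())
E
```

```text
pics
scene [[349.3966889640841, 0.0, 255.79168737983048], [0.0, 349.3966889640841, 188.12376805101698], [0.0, 0.0, 1.0]] [[0.4728, 0.8811, -0.0133, -0.3053], [0.5913, -0.3284, -0.7366, -0.2972], [-0.6534, 0.3404, -0.6762, 1.3802], [0.0, 0.0, 0.0, 1.0]]
key [(0.63, [145.6, 201.9], 166), (0.61, [131.1, 189.7], 184), (0.58, [183.7, 196.3], 175), (0.45, [163.0, 178.8], 140)]
round_key [(0.51, [157.2, 220.8], 150)]
stand []
cabinet [(0.59, [263.6, 170.5], 4984)]
keyhole [(0.67, [263.6, 171.5], 4972), (0.26, [197.1, 182.7], 16)]
top [[478.56504663096916, 0.0, 254.0826874503735], [0.0, 478.56504663096916, 192.1696311927023], [0.0, 0.0, 1.0]] [[0.0129, -0.9999, -0.0009, 0.0435], [-0.9886, -0.0126, -0.1501, 0.6315], [0.1501, 0.0028, -0.9887, 1.6005], [0.0, 0.0, 0.0, 1.0]]
key [(0.62, [350.5, 254.1], 77), (0.47, [347.2, 224.4], 66), (0.46, [318.3, 216.4], 75), (0.4, [322.9, 246.8], 65)]
round_key [(0.52, [344.1, 201.8], 52), (0.24, [294.8, 251.6], 65)]
stand [(0.8, [340.8, 215.6], 377), (0.33, [354.0, 166.4], 405)]
cabinet [(0.91, [240.7, 225.1], 3227)]
keyhole [(0.79, [244.4, 220.9], 3331)]
0.6 [-1.79999724e+02 -6.30260790e-05  6.98430036e+01]
```

View pics/scene0.png

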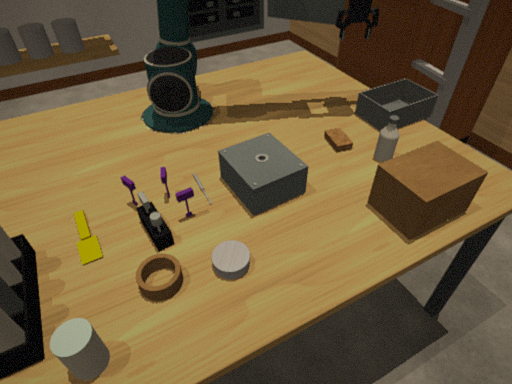

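View pics/top0.png

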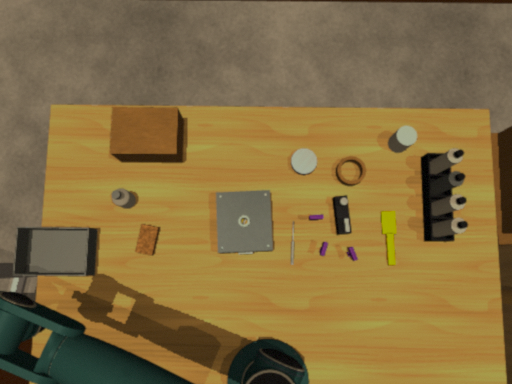

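The black stand is at about (155,222) in the scene picture and (342,215) in the top one. It holds two keys, at scene (145,202) and (157,220). Three purple look-alikes stand around it, at scene (128,184), (163,175) and (185,196), and are to be left alone. The cabinet is at scene (263,170) and top (244,221). I'll enlarge the stand and cabinet to confirm which key is which.

```bash
python3 - <<'E'
import cv2, numpy as np
a=cv2.imread("pics/scene0.png");b=cv2.imread("pics/top0.png")
f=lambda im,x,y,w,h,s:cv2.resize(im[y:y+h,x:x+w],None,fx=s,fy=s,interpolation=cv2.INTER_CUBIC)
A=f(a,110,160,100,100,4);B=f(b,305,180,80,80,5);C=f(b,204,180,80,80,5)
D=np.vstack([np.hstack([A[:300],B[:300]])]); D2=np.hstack([C[:300], f(a,210,125,100,75,4)])
cv2.imwrite("pics/crop1.png",np.vstack([D,D2]))
E
```

```text
(no output)
```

View pics/crop1.png

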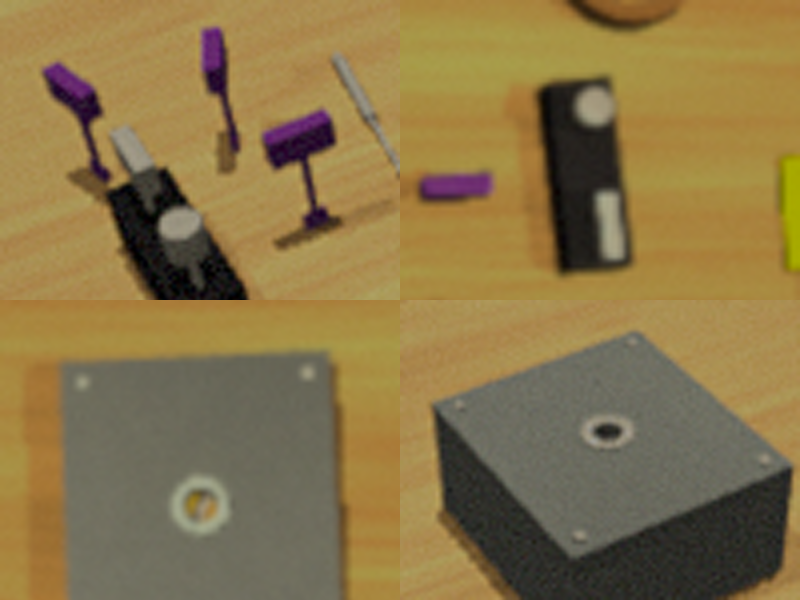

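The steel bar handle is in the well nearer the robot, at top (347,224) and scene (143,199). The round knob at top (344,202) is the other key, and the purple ones are decoys. The keyhole rim is at top (244,221). Next I'll measure positions.

```bash
cat > h.py <<'E'
from station import *
import cv2, numpy as np
def ray(p,uv,z):
    "world point at height z seen at pixel uv"
    T=p["camera_from_world"];R,t=T[:3,:3],T[:3,3]
    C=-R.T@t; d=R.T@np.linalg.solve(p["camera_matrix"],[uv[0],uv[1],1.])
    return C+d*(z-C[2])/d[2]
def proj(p,X):
    c=p["camera_from_world"][:3]@np.append(X,1); q=p["camera_matrix"]@c; return q[:2]/q[2]
def blob(p,roi,lo=None,sat=40,sign=1):
    "brightness-weighted centroid and long-axis pixels of the bright unsaturated blob in roi (x,y,w,h)"
    x,y,w,h=roi; im=p["frame"][y:y+h,x:x+w].astype(float)
    g=im.mean(2); s=im.max(2)-im.min(2); bg=lo
    W=np.clip(g-bg,0,None)*(s<sat)
    ys,xs=np.mgrid[y:y+h,x:x+w]; n=W.sum(); c=np.array([(W*xs).sum(),(W*ys).sum()])/n
    d=np.stack([xs-c[0],ys-c[1]]); M=np.einsum('iyx,jyx,yx->ij',d,d,W)/n
    e,v=np.linalg.eigh(M); return c,v[:,1],np.sqrt(e),(W>0).sum()
E
python3 - <<'E'
from h import *
p=read_camera("top"); s=read_camera("scene")
print("cam",ray(p,(254,192),p and 0),np.round(-p["camera_from_world"][:3,:3].T@p["camera_from_world"][:3,3],3))
np.set_printoptions(precision=4,suppress=True)
g=p["frame"].astype(float).mean(2)
print(g[213:237,340:354].astype(int))
print(g[213:230,236:253].astype(int))
for t in ("cabinet","stand"):
    for d in masks_of(p,t)[:1]:
        c,wh,a=cv2.minAreaRect(np.argwhere(d["region"])[:,::-1].astype(np.float32)); print(t,c,wh,a)
for z in (0.099,): print("key",ray(p,(347,224.6),z), "knob",ray(p,(344.1,201.5),z))
print("hole",ray(p,(244.2,221),.1), proj(s,ray(p,(244.2,221),.1)),"keyscene",proj(s,ray(p,(347,224.6),.099)))
f=lambda im,x,y,w,h,k:cv2.resize(im[y:y+h,x:x+w],None,fx=k,fy=k,interpolation=cv2.INTER_NEAREST)
cv2.imwrite("pics/crop2.png",np.hstack([f(p["frame"],234,211,20,20,20),f(s["frame"],252,148,20,20,20)]))
E
```

```text
cam [0.63877463 0.05206667 0.        ] [0.384 0.047 1.677]
[[ 33  35  31  36  31  33  32  35  52  93 121 124 125 124]
 [ 31  38  36  33  32  30  33  32  46  87 121 124 125 124]
 [ 35  32  33  33  33  34  28  34  41  87 120 125 125 125]
 [ 33  33  34  35  32  30  32  34  41  80 113 126 128 128]
 [ 34  31  36  34  43  47  51  52  49  72 110 124 127 126]
 [ 29  32  34  39  79 103 104 103  84  68 100 122 124 125]
 [ 28  27  25  49 108 150 150 146 117  67  94 118 121 122]
 [ 28  26  28  49 108 150 155 150 121  65  93 119 121 120]
 [ 28  29  27  47 107 148 155 149 122  63  90 118 122 121]
 [ 29  27  23  42  94 138 153 151 121  63  85 116 121 120]
 [ 31  27  24  36  75 126 153 150 123  70  82 113 118 117]
 [ 27  26  22  31  68 120 152 151 129  81  74 107 118 120]
 [ 27  28  25  26  57 117 152 152 136  94  76 102 119 121]
 [ 31  27  28  32  54 112 151 152 141 104  70  99 119 122]
 [ 31  28  29  30  51 111 152 153 149 117  72  96 119 123]
 [ 27  31  25  27  50 110 149 152 149 120  64  94 121 124]
 [ 30  28  29  26  49 106 146 153 149 121  64  91 119 123]
 [ 28  28  29  23  42  94 136 151 148 
[... 1231 characters left out ...]
05 105 105 113 132 146 146 150 155 153 149 132 105 106 105 102 103]
 [105 106 107 106 111 120 125 135 141 134 125 115 105 105 104 104 102]
 [105 106 106 104 105 105 110 114 111 104 104 107 106 105 106 104 105]
 [103 104 104 104 104 105 106 106 105 103 104 105 106 106 106 105 105]
 [105 106 103 103 105 105 104 108 107 106 105 105 106 104 105 104 105]]
cabinet (244.06411743164062, 222.53900146484375) (63.19516372680664, 56.034706115722656) 87.61405944824219
stand (341.5872497558594, 214.8389129638672) (39.20176315307617, 16.083717346191406) 81.57302856445312
key [ 0.5188 -0.2566  0.099 ] knob [ 0.5956 -0.2482  0.099 ]
hole [0.5263 0.0829 0.1   ] [261.1161 157.6502] keyscene [142.558  196.3373]
```

View pics/crop2.png

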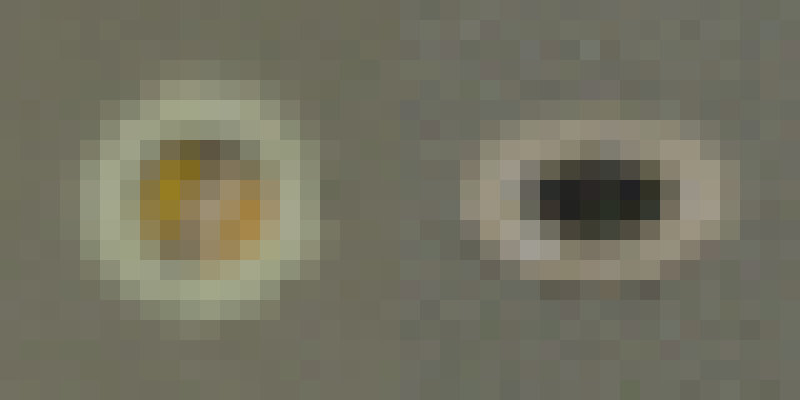

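The keyhole is a white ring around a dark hole. Inside it, a paler band runs up and to the right across the brass plate, which suggests a slot yaw of roughly -20°, still to be felt for. Now I'll refine the centres to sub-pixel, go above the key and grasp it.

```bash
cat >> h.py <<'E'
def outer(p,roi,th,k=8):
    "filled outer contour of the bright blob nearest the roi's middle: centroid (pixels) and minAreaRect"
    x,y,w,h=roi; g=cv2.resize(p["frame"][y:y+h,x:x+w].mean(2).astype(np.float32),None,fx=k,fy=k,interpolation=cv2.INTER_CUBIC)
    cs,_=cv2.findContours((g>th).astype(np.uint8),cv2.RETR_EXTERNAL,cv2.CHAIN_APPROX_NONE)
    c=max(cs,key=lambda c:cv2.contourArea(c)*(cv2.pointPolygonTest(c,(w*k/2,h*k/2),True)>-3*k))
    m=cv2.moments(c); o=lambda q:(np.array(q)+.5)/k-.5+[x,y]
    return o([m["m10"]/m["m00"],m["m01"]/m["m00"]]),[o(b) for b in cv2.boxPoints(cv2.minAreaRect(c))],cv2.contourArea(c)/k/k
E
cat > s1.py <<'E'
from h import *
np.set_printoptions(precision=4,suppress=True)
H=[];K=[];Y=[];N=[]
for i in range(4):
    p=read_camera("top")
    c,b,a=outer(p,(235,211,18,19),125); H.append(ray(p,c,.1))
    q=dict(p); q["frame"]=p["frame"].copy(); q["frame"][:,350:]=30; q["frame"][232:]=30
    c,b,a2=outer(q,(338,213,16,20),95); K.append(ray(p,c,.099))
    e=[b[1]-b[0],b[2]-b[1]]; e=max(e,key=np.linalg.norm); v=ray(p,c+e,.099)-ray(p,c,.099)
    Y.append(np.degrees(np.arctan(v[1]/v[0])))
    N.append(ray(p,outer(p,(336,194,16,16),95)[0],.099))
print("hole",np.mean(H,0),np.std(H,0),a,"key",np.mean(K,0),np.std(K,0),a2,Y,np.mean(N,0))
s=read_camera("scene"); print(proj(s,np.mean(H,0)),proj(s,np.mean(K,0)))
for z,P in ((.1,np.mean(H,0)),):
    c,b,a=outer(s,(252,148,20,20),115); print("scene hole",c,a,ray(s,c,.1))
k=np.mean(K,0); yaw=np.mean(Y)+90
np.save("m.npy",np.r_[np.mean(H,0)[:2],k[:2],np.mean(Y)])
print(inverse_kinematics([k[0],k[1],.2],[180,0,yaw]))
E
python3 s1.py
```

```text
hole [0.5277 0.0851 0.1   ] [0. 0. 0.] 108.8984375 key [ 0.5191 -0.2554  0.099 ] [0. 0. 0.] 56.359375 [np.float64(4.697152615914808), np.float64(4.606803371810348), np.float64(4.67882608086218), np.float64(4.606869542438815)] [ 0.6012 -0.2551  0.099 ]
[262.056  157.6866] [143.0467 196.2567]
scene hole [261.4385 157.2043] 93.4453125 [0.5249 0.0847 0.1   ]
[ -28.7276   -4.8165   97.0932    0.       87.7234 -123.375 ]
```

```bash
cat > s2.py <<'E'
from h import *
np.set_printoptions(precision=4,suppress=True)
hx,hy,kx,ky,Y=np.load("m.npy"); yaw=5.0+90
move_pose([kx,ky,.20],[180,0,yaw]); print(get_time_s())
print(movel([kx,ky,.066],.12,threshold=6),get_tcp_pos(),get_time_s())
grasp(30); print("gap",get_finger_gap(),"F",get_wrist_force(),get_time_s())
grasp(70); print("gap",get_finger_gap(),"F",get_wrist_force(),get_moment(),get_time_s())
s=read_camera("scene"); f=s["frame"][150:270,90:210]
cv2.imwrite("pics/g1.png",cv2.resize(f,None,fx=5,fy=5,interpolation=cv2.INTER_CUBIC))
E
python3 s2.py
```

```text
4.3167
False [ 0.5195 -0.2556  0.0669] 5.5833
gap 0.01345408446876941 F [-1.6241  1.1133  2.3584] 6.2333
gap 0.013212028523287036 F [0.2153 1.6758 4.3328] [ 0.2594  0.1257 -0.024 ] 6.45
```

View pics/g1.png

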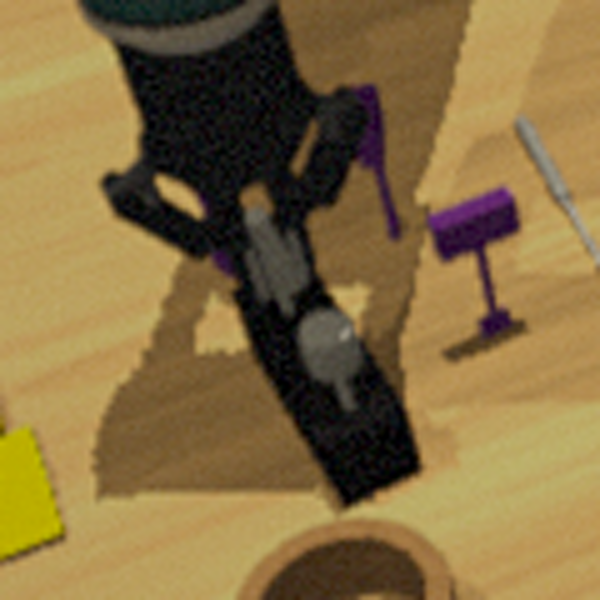

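The key is gripped: its bar end shows between the fingers at about (275,250) in the crop, with the round key untouched in front. Now I'll lift it, carry it over the keyhole and look.

```bash
cat > s3.py <<'E'
from h import *
np.set_printoptions(precision=4,suppress=True)
hx,hy,kx,ky,Y=np.load("m.npy")
p=get_tcp_pos(); print(movel([p[0],p[1],.22],.12),get_wrist_force(),get_finger_gap())
move_pose([hx,hy,.20],[180,0,72]); movel([hx,hy,.184],.1); dwell(.2)
print(get_tcp_pos(),get_eef_rot(),get_wrist_force(),get_moment(),get_time_s())
s=read_camera("scene"); np.save("s3.npy",s["frame"])
P=get_tcp_pos(); print("tip expected px",proj(s,[P[0],P[1],P[2]-.062]),"hole px",proj(s,[hx,hy,.1]))
f=lambda im,x,y,w,h,k:cv2.resize(im[y:y+h,x:x+w],None,fx=k,fy=k,interpolation=cv2.INTER_CUBIC)
cv2.imwrite("pics/over.png",f(s["frame"],222,105,80,70,10)[:600])
E
python3 s3.py
```

```text
False [-0.0917 -0.411  -1.4051] 0.01292040245272943
[0.5279 0.085  0.1844] [179.9727  -0.0113  71.9893] [-0.3885 -0.3855 -0.6557] [-0.0385  0.0099 -0.0108] 9.725
tip expected px [262.0456 151.3887] hole px [262.056  157.6866]
```

View pics/over.png

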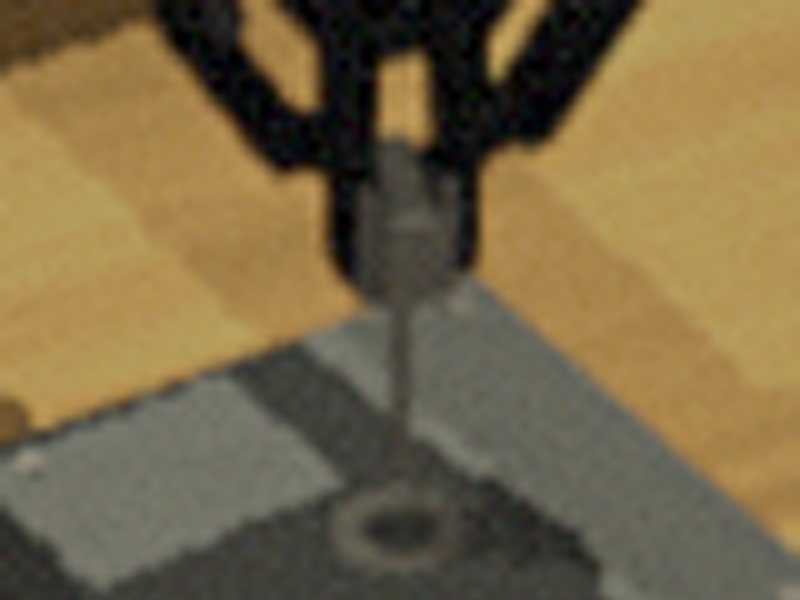

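The hole ring is centred at crop (400,525). The key's shank is straight above it at column 400, with its tip near row 475, where it is expected, so it is aligned to about 1 mm. Now I'll probe by feel, starting from the hinted angle.

```bash
cat > s4.py <<'E'
from h import *
np.set_printoptions(precision=4,suppress=True)
hx,hy,kx,ky,Y=np.load("m.npy")
movel([hx,hy,.168],.08)
hit=movel([hx,hy,.150],.03,threshold=4); z=get_tcp_pos()[2]; print("entry",hit,z,get_wrist_force(),get_time_s())
if not hit:
    for k in (-18,-22,-14,-26,-10,-30,-6,-2,2,6,10,14,18,22,26,30):
        movel([hx,hy,.147],.08,frame=[180,0,90+k])
        hit=movel([hx,hy,.119],.025,threshold=5); P=get_tcp_pos()
        print(k,hit,P,get_wrist_force(),get_moment(),get_time_s())
        if P[2]<.137: break
E
python3 s4.py
```

```text
entry False 0.15012476183107507 [ 0.0993  0.4443 -0.3234] 10.875
-18 True [0.5277 0.0851 0.1191] [-0.8325  1.0318  5.0922] [0.001  0.0948 0.0301] 12.2167
```

It slid straight in at the first angle and is standing on the floor with about 5 N. Next I'll ease up a little and turn clockwise in steps, watching the moment.

```bash
cat > s5.py <<'E'
from h import *
np.set_printoptions(precision=3,suppress=True)
P=get_tcp_pos(); x,y,z=P; z=.1197
m0=None
for k in list(range(-26,-96,-10))+list(range(-96,-112,-3)):
    movel([x,y,z],.05,frame=[180,0,90+k]); dwell(.05)
    F,M=get_wrist_force(),get_moment(); print(k,get_eef_rot()[2],F,M,round(get_finger_gap(),4),round(get_time_s(),2))
    if abs(M[2])>.35 or np.linalg.norm(F)>25: break
E
python3 s5.py
```

```text
-26 64.21030053822632 [-0.601  0.21  -0.998] [-0.02   0.006  0.035] 0.0131 12.56
-36 54.15330031989441 [-4.343 -3.077  1.247] [-0.841  0.923  0.058] 0.0134 12.93
-46 44.14678647090488 [-4.788 -4.406  1.595] [-0.946  1.047  0.026] 0.0129 13.31
-56 34.144994436837315 [-6.394 -5.465  2.452] [-1.119  1.329  0.097] 0.0128 13.68
-66 24.143877977713053 [-8.54  -6.08   3.787] [-1.276  1.845  0.096] 0.013 14.06
-76 14.141506497570477 [-10.25   -7.435   3.082] [-1.41   2.171  0.066] 0.0129 14.43
-86 4.144460741121477 [-10.905  -6.183   4.397] [-1.456  2.41   0.068] 0.0132 14.81
-96 -5.858223197860475 [-11.282  -6.957   4.952] [-1.503  2.543  0.083] 0.0131 15.18
-99 -8.85728617987136 [-11.288  -7.441   4.611] [-1.472  2.659  0.012] 0.0128 15.48
-102 -11.851686896948976 [-11.325  -7.336   5.102] [-1.459  2.761  0.061] 0.0125 15.78
-105 -14.855463185564467 [-12.66   -5.901   4.378] [-1.421  2.869  0.105] 0.0129 16.08
-108 -17.847229465226583 [-13.752  -6.695   6.036] [-1.317  3.146  0.152] 0.0127 16.38
-111 -20.833990868393958 [-12.248  -5.358   5.04 ] [-0.949  2.678  0.431] 0.0133 16.68
```

The moment jumps to 0.43 N m at -111°, which looks like the stop. I'll check the drawer.

```bash
python3 - <<'E'
from h import *
dwell(1.0); s=read_camera("scene"); p=read_camera("top"); print(get_time_s(),get_moment(),get_wrist_force())
f=lambda im,x,y,w,h,k:cv2.resize(im[y:y+h,x:x+w],None,fx=k,fy=k,interpolation=cv2.INTER_CUBIC)
cv2.imwrite("pics/turn.png",np.hstack([f(s["frame"],205,100,110,120,3.6),f(p["frame"],190,170,110,120,3.6)]))
E
```

```text
17.7833 [-0.92029796  2.69821246  0.3576308 ] [-11.61310858  -4.90995973   5.1443105 ]
```

View pics/turn.png

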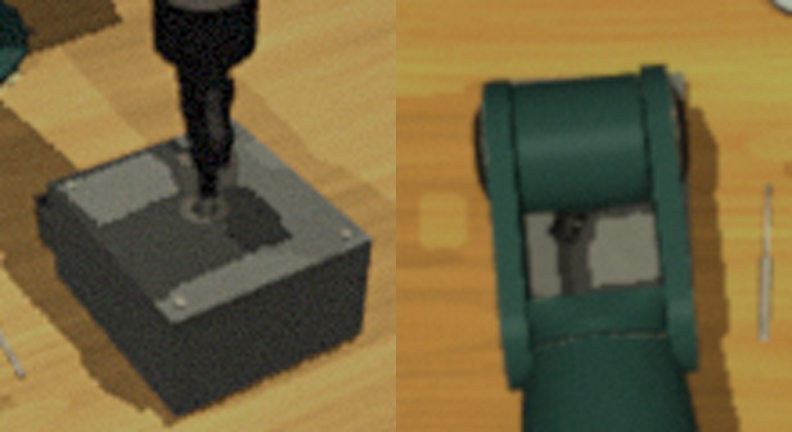

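A dark part now shows past the cabinet's back-left corner at crop (45,215), which looks like the drawer, out. I'll turn a touch more to confirm the stop, ease the side force, let go, rise and look.

```bash
cat > s6.py <<'E'
from h import *
np.set_printoptions(precision=3,suppress=True)
x,y,z=get_tcp_pos(); z=.1197; R=lambda k:[180,0,90+k]
k=-114; movel([x,y,z],.05,frame=R(k)); dwell(.1); print(k,get_eef_rot()[2],get_wrist_force(),get_moment())
k=-111; movel([x,y,z],.05,frame=R(k)); dwell(.1)
for i in range(6):
    F=get_wrist_force(); print(i,[x,y],F,get_moment())
    h=np.hypot(F[0],F[1])
    if h<3: break
    x+=F[0]/h*.0005; y+=F[1]/h*.0005; movel([x,y,z],.02); dwell(.1)
movel([x,y,z],.05,frame=R(-109)); dwell(.1); print(get_wrist_force(),get_moment())
let_go(); print(get_finger_gap(),get_wrist_force(),get_time_s())
movel([x,y,.25],.12); 
set_joints([60,*get_q()[1:]]); dwell(.3); print(get_time_s(),get_wrist_force())
s=read_camera("scene"); p=read_camera("top")
f=lambda im,x,y,w,h,k:cv2.resize(im[y:y+h,x:x+w],None,fx=k,fy=k,interpolation=cv2.INTER_CUBIC)
cv2.imwrite("pics/end.png",np.hstack([f(s["frame"],205,100,110,120,3.6),f(p["frame"],190,170,110,120,3.6)]))
cv2.imwrite("pics/end_s.png",s["frame"]);cv2.imwrite("pics/end_t.png",p["frame"])
E
python3 s6.py
```

```text
-114 -23.8259187823093 [-5.682 -4.642  0.224] [-0.797  1.35   0.468]
0 [np.float64(0.5263514598063218), np.float64(0.08468027936471492)] [-5.528 -4.04   0.401] [-0.889  1.199  0.324]
1 [np.float64(0.5259477694657068), np.float64(0.08438526392631539)] [-4.472 -4.572 -1.819] [-0.725  1.029  0.399]
2 [np.float64(0.5255981377191082), np.float64(0.0840278319163184)] [-3.715 -1.349 -5.536] [-0.386  0.74   0.407]
3 [np.float64(0.5251281589283479), np.float64(0.08385718627109003)] [ -0.928  -0.332 -10.289] [-0.204  0.1    0.307]
[  0.311  -0.491 -10.277] [-0.1   -0.     0.191]
0.08551026201099199 [ 1.32  -0.396  0.246] 20.575
23.8583 [ 0.084 -0.342  0.64 ]
```

View pics/end.png

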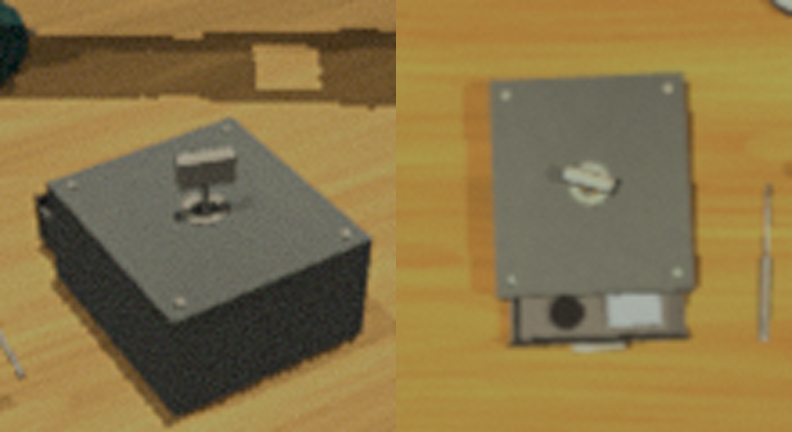

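The drawer is open (top crop, bottom edge at row 340) and the key stands upright, turned in the lock. A last numeric check that the bystanders are undisturbed, then I'll hand it in.

```bash
python3 - <<'E'
from h import *
p=read_camera("top"); a=cv2.imread("pics/top0.png").astype(int); b=p["frame"].astype(int)
d=cv2.medianBlur((np.abs(a-b).max(2)>45).astype(np.uint8),3); n,_,st,_=cv2.connectedComponentsWithStats(d)
print([s.tolist() for s in st[1:] if s[4]>8])
c,bx,ar=outer(p,(232,211,24,22),150); 
print("knob",[(round(k["conf"],2),k["at"]) for k in masks_of(p,"round_key")[:1]],"keybox",np.round(bx,1).tolist())
dwell(.3); print(get_time_s(),np.round(get_qvel(),2)); job_done()
E
```

```text
[[241, 218, 5, 4, 15], [344, 218, 6, 14, 70], [222, 251, 49, 17, 532], [127, 271, 130, 70, 1628], [54, 274, 175, 110, 6492], [2, 291, 21, 12, 138], [26, 297, 7, 7, 31], [124, 297, 12, 15, 108], [6, 302, 11, 11, 87], [19, 302, 34, 50, 764], [155, 305, 21, 17, 231], [0, 315, 11, 22, 120], [259, 337, 13, 3, 27], [0, 353, 94, 31, 1467], [268, 352, 15, 12, 38], [305, 357, 32, 27, 575], [288, 368, 15, 6, 40]]
knob [] keybox [[236.3, 219.0], [237.2, 215.8], [249.5, 219.1], [248.6, 222.3]]
24.3583 [-0.05  0.04 -0.04  0.04 -0.01 -0.02]
the job is handed in; nothing more can be done
```

I took the winged key with the bar handle from its stand, pushed it home in the lock and turned it clockwise until it met firm resistance. Then I let go and handed the job in at about 24 s. The key entered the slot at the first angle I tried, about -18°, and stood on the floor with about 5 N.

**Checks that agreed**
- **Stop:** the turning moment rose to 0.43–0.47 N m at -111° to -114°, against about 0.1 or less for most of the turn. The key's bar now lies at roughly -105° in the picture, close to where the stop should be.
- **Drawer:** the top picture after letting go shows it open by about 40–45 mm, with the key upright and turned in the lock.
- **Other things:** comparing the top picture with the first one shows changes at the key's old well, the keyhole, the drawer and the robot's arm and shadow. No bystander, purple look-alike or the round key moved.

**Checks that failed or were marginal**
- The network search for the round key found nothing in the last picture, so that key rests on the picture comparison, which shows no change at its well.
- Side forces reached about 15 N while turning, because the grip was 1–2 mm off the lock's axis. I eased this off before letting go, and a 10 N downward pull during that showed the wings were caught under the plate.

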